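# Open the screw-cap soap jar and fill it

## Robot

A 6-joint arm with a two-finger parallel gripper is mounted at the origin on the work surface. World frame = base frame: x ahead of the robot, y to its left, z up, the work surface at z = 0. Lengths are in m, angles in rad, forces in N, time in s.
With the tool pointing down it reaches from about 0.35 to 0.85 m from the base axis. Payload 8.1 kg.
Tool frame: the origin (TCP) lies midway between the tips of the shut fingers; the grasp point (between the pads) lies 19 mm behind it; z points along the fingers, y is the line along which they close (so a half turn about z gives the same grasp; the last joint's range is limited). The gripper opens to 85 mm and grips with 20 to 120 N. Pads are 22 mm wide; open, the fingers measure 114 mm over their backs; the gripper's body (76 mm by 85 mm) begins 54 mm behind the grasp point. The pads swing forward as they close: fully open they stand 13 mm farther back than shut.
Start: joints at [1.141, 0.13, 1.488, -0, 1.523, -0.085], TCP at [0.203, 0.565, 0.231] pointing down, gripper open.
Joint ranges: [-2.96, 2.96], [-0.89, 2.26], [0.02, 2.5], [-1.34, 4.48], [0, 2.73], [-2.66, 2.66]. Speed limits (rad/s): [2.39, 2.39, 2.79, 3.14, 3.14, 3.14].

## Interface

Orientations are given as a rotation vector (axis times angle).
In Python, from cell import * gives the robot as it stands. The module is installed in compiled form; this text tells all that it offers.
- The arm moves only by the tool send_rows, never from a script. Its argument "commands" is text: rows parted by semicolons, each of 7 numbers parted by spaces: the shift along the tool's x, y, z in mm, then the turn, a rotation vector about the tool's x, y, z in degrees, then the gripper's target within -1 to 1 (shut at 1, half-way at 0, fully open at -1). A call has 1 to 12 rows; each row shifts and turns the commanded pose from where the row before left it, along the tool's axes as they then stand; what a row does not reach is not made up. A row lasts 1/12 s, in which the tool goes at most 41.7 mm and 7.16 degrees, less where a joint would pass 70% of its speed; a pose out of reach is approached as far as the arm can. A call is refused whole if a number of a shift passes 41.7 or a number of a turn 7.16, either way. A call with a gripper value outside its range is refused whole. The fingers move at their own pace and stop on an object; "squeeze" is the grip in N (left out, the last holds). Time passes only in rows, so rows that do not move let the fingers close. It gives the time, the measured TCP pose, the force, the opening and the grip force at its end, in the units of the state.
- state(): the state, without advancing time (a new reading comes with each control period).
- read_camera(name): name is "scene" or "top" or "wrist"; returns a dict with "img" (400x640x3 uint8, red, green, blue), "depth" (400x640 float32, m along the optical axis (not along the pixel's ray), 0 where there is no reading), "fx", "fy", "cx", "cy" (pixels), "eye" and "rotation" of the camera in the world. Camera axes: x right, y down, z forward; pixel columns grow to the right and rows downward; lengths in m; the calibration is good to about 2 mm. A picture is of the moment at which its call begins.
- finish_job(): hands the job in; it is judged then, once.
The state is a dict: "time_s": time; "q": joint angles; "dq": joint speeds; "tau": joint torques, N m; "eef_pos": TCP position; "tool_rot": TCP orientation; "force": force on the tool from outside, world axes, zero at the start; "ft_torque": the same for the moment, N m; "width": opening from 0.0 (shut) to 1.0 (fully open); "grasp_force": force on a finger pad.
Only numpy, scipy, OpenCV 4.12 (cv2) and the standard library are available. Lean on these libraries where they do the work, as an engineer would, in place of code of your own. Each camera call takes 0.05 s, during which the arm holds its last target. There are 200 camera calls.

## Task

On the vanity top, unscrew the steel cap of the glass jar with several counter-clockwise twists, lift it free and set it down gently, open side down, inside the square wooden tray. Then move both soap sticks from the white dish into the jar, leave the jar open, and leave the tumbler, the hare and the lotion bottle standing where they are.

Things in the scene. Friction and masses are not known exactly. Their poses are not given: they have to be found in the camera images.
- jar: Clear glass jar on a round chrome foot (100 mm across, 10 mm high), fixed to the top; it cannot move or turn. Glass body 80 mm across up to 60 mm above the counter, shoulder narrowing to a neck (44 mm, 52 mm over its thread) from 72 mm up; mouth at 97 mm. Origin: centre of the foot's underside, on the counter; z up.
- jar_mouth (a point): Centre of the jar's open mouth, 97 mm above the counter; clear opening 36 mm across; inside the floor is 15 mm above the counter. While the jar is shut the cap covers it. A springy rubber seal ring stands on the lip: up to 5 mm above the mouth point when the cap is off.
- cap: Round ribbed steel screw cap of the jar, 61 mm across, 23 mm high, 90 g, open below. Origin: centre of its lower rim (screwed on: about 80 mm above the counter); z up out of its flat top. Right-handed thread: counter-clockwise from above it rises 15 mm per turn (2.4 mm per rad) and is free after about 3.8 rad (220 degrees), 9 mm up; then it lifts straight off. Turning further does no harm.
- cap_top (a point): Centre of the cap's flat top, 23 mm above the cap's origin. A springy seal under it makes the cap stiff to turn (0.1 to 0.3 N m) for the first 1.3 rad, then it turns lightly. It stays where it is left between twists.
- tray: Square wooden tray, 140 x 140 mm, fixed to the top; 5 mm thick rim 10 mm high, inner floor 130 x 130 mm, 5 mm above the origin. Origin: centre of its underside; x and y along its sides.
- dish: Oblong white ceramic soap dish, 150 (its x) x 90 (its y) mm, fixed to the top; rim 12 mm high and 5 mm thick, inner floor 5 mm above the origin. Origin: centre of its underside. The two soap sticks stand in it, in a row along its x.
- soap_a: Cream cylindrical soap stick, 26 mm diameter, 38 mm tall, 25 g, standing upright towards the dish's -x end. Origin: its centre, 19 mm above its underside; z along it.
- soap_b: The other soap stick, the same in all (origin at its centre), towards the dish's +x end.
- tumbler: White ceramic tumbler, 68 mm across, 85 mm high, loose bystander. Origin: centre of its underside.
- hare: Dark bronze sitting hare figurine, 52 mm across, 113 mm high, loose bystander. Origin: centre of its underside.
- lotion: Amber lotion bottle with white top, 48 mm across, 120 mm high, loose bystander. Origin: centre of its underside.
There are look-alikes about, which are no part of the job. Leave any blue look-alike of the soap_b alone. There is more than one size of the tray; the one meant has the size given above.

How it is judged:
By the outcome, as a careful person would: the job done as asked, in the order asked, and still so for the second after the job is handed in, with the robot touching nothing.
It also fails if it takes over 72 s, if anything falls off the work surface, if the arm or the gripper's body presses on something with over 40 N, if the wrist force passes 120 N, or if a joint passes its speed limit or range.

## Working session

There is one attempt and no reset: what is moved stays moved. The work goes in short steps, Python scripts to look and compute and a tool call to move; the robot and the scene stay as the last step left them, time stands still between calls to the robot, and variables do not carry over. Pictures are saved under pics/ and viewed, at most 10 in all, crops included, and the job is handed in when it is done.

Besides the shell and the picture viewer there is one more tool, called after "Request:" by a JSON object that holds its "method" and its "body". send_rows: Moves the arm, as the interface text tells. Its arguments: {"type":"object","properties":{"commands":{"type":"string"},"squeeze":{"type":"number"}},"required":["commands"]}

```bash
mkdir -p pics
cat > h.py <<'E'
from cell import *
import numpy as np, cv2
def pts(c):
    v,u=np.mgrid[0:400,0:640]; d=c["depth"]
    p=np.stack([(u-c["cx"])/c["fx"]*d,(v-c["cy"])/c["fy"]*d,d],-1)
    return p@np.array(c["rotation"]).T+np.array(c["eye"])
def save(c,n): cv2.imwrite(f"pics/{n}.png",c["img"][:,:,::-1])
E
python3 - <<'E'
from h import *
for n in("scene","top"):
    c=read_camera(n); save(c,n); np.savez(n,**c,P=pts(c)); print(n,c["eye"],c["fx"])
a=cv2.imread("pics/scene.png");b=cv2.imread("pics/top.png")
print(state())
E
```

```text
Traceback (most recent call last):
  File "h.py", line 6, in pts
    return p@np.array(c["rotation"]).T+np.array(c["eye"])
           ~~~~~~~~~~~~~~~~~~~~~~~~~~~^~~~~~~~~~~~~~~~~~~
ValueError: operands could not be broadcast together with shapes (400,640) (3,)
```

View pics/scene.png

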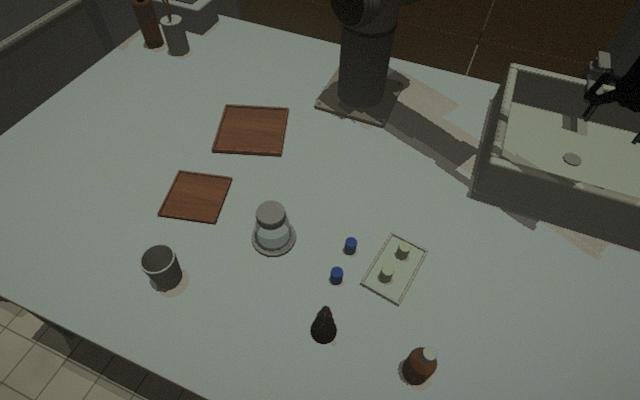

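The scene view shows the cap at (271,213). The two trays are at (251,130) and (196,197). The soap sticks stand in the dish at (403,250) and (387,273), with blue look-alikes at (350,245) and (336,275). The tumbler is at (161,267), the hare at (323,325) and the lotion at (420,365).

```bash
sed -i 's/p@np.array(c\["rotation"\]).T/p@R(c).T/' h.py
cat >> h.py <<'E'
def R(c):
    r=np.array(c["rotation"],float)
    return r if r.shape==(3,3) else cv2.Rodrigues(r)[0]
E
python3 - <<'E'
from h import *
for n in("scene","top"):
    c=read_camera(n); save(c,n); np.savez(n,**c,P=pts(c)); print(n,c["eye"],c["rotation"],c["fx"])
    P=pts(c)
    if n=="scene":
        for nm,u,v in [("cap",271,210),("trayL",251,130),("trayS",196,197),("sa",403,246),("sb",387,268),("bl",350,241),("tumb",161,250),("hare",324,312),("lot",430,354),("counter",300,180)]: print(nm,P[v,u].round(3))
print(state())
E
```

```text
scene [0.96377083 0.25108294 0.76961894] [-1.47334579 -2.23309518  0.73546071] 394.41536451152706
cap [ 0.556 -0.012  0.104]
trayL [ 0.274 -0.226  0.008]
trayS [ 0.533 -0.236  0.005]
sa [0.491 0.264 0.044]
sb [0.555 0.248 0.043]
bl [0.523 0.156 0.042]
tumb [ 0.71  -0.187  0.064]
hare [0.707 0.169 0.084]
lot [0.719 0.356 0.123]
counter [ 0.381 -0.027  0.003]
top [0.30833526 0.03707186 1.03089886] [-2.23307773  1.94650112 -0.22022679] 436.24945970227583
{'time_s': 0.15, 'q': array([ 1.14057241e+00,  1.31013824e-01,  1.48903889e+00,  5.12518555e-06,
        1.52302606e+00, -8.54012149e-02]), 'dq': array([ 0.00144712, -0.00204901, -0.00442167, -0.00148272,  0.00118779,
       -0.0005078 ]), 'tau': array([ 7.41366730e-04, -5.70067692e+01, -5.01152372e+01, -2.35306952e-04,
        9.77159390e-03,  1.25613733e-04]), 'eef_pos': array([0.20261284, 0.56429052, 0.23046445]), 'tool_rot': array([-5.38901140e-01, -3.09463619e+00,  2.25492023e-03]), 'force': array([-0.20486789,  0.92583355,  0.11944171]), 'ft_torque': array([ 0.00444462,  0.04440142, -0.06464765]), 'grasp_force': 0.0, 'width': 1.0003183134577016}
```

View pics/top.png

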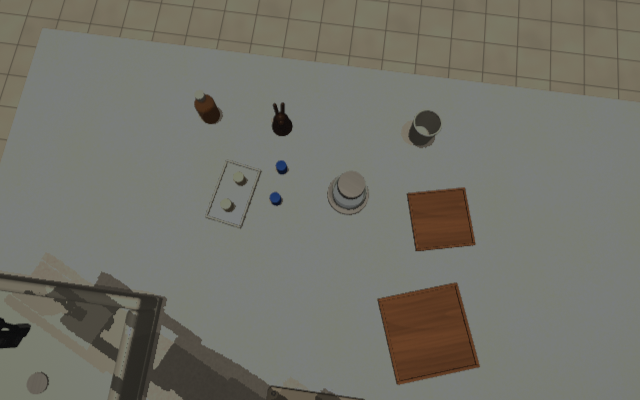

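The top view shows the cap at (351,184). The small tray at (441,219) is about 58 px, or 140 mm, so it is the one meant; the large tray is at (428,333). The soaps are at (239,178) and (227,204), with the blue ones at (282,167) and (276,198). Next I measure exactly and check one close crop.

Run:
```python
from h import *
S={n:dict(np.load(n+".npz")) for n in("scene","top")}
for n,c in S.items():
    P=c["P"]; hsv=cv2.cvtColor(c["img"],cv2.COLOR_RGB2HSV)
    def ctr(nm,xy,r,lo,hi,m=True):
        k=(np.hypot(P[...,0]-xy[0],P[...,1]-xy[1])<r)&(P[...,2]>lo)&(P[...,2]<hi)&m&(c["depth"]>0)
        q=P[k][:,:2]
        if len(q)<5: print(n,nm,"few");return
        (cx,cy),rad=cv2.minEnclosingCircle(q.astype(np.float32)); print(n,nm,len(q),"mean",q.mean(0).round(4),"circ",round(cx,4),round(cy,4),"r",round(rad,4),"z",np.median(P[k][:,2]).round(4))
    ctr("cap",(.556,-.012),.05,.097,.115)
    ctr("sa",(.491,.264),.025,.037,.055); ctr("sb",(.555,.248),.025,.037,.055)
    ctr("b1",(.523,.156),.025,.037,.055); ctr("tumb",(.71,-.187),.07,.078,.095)
    ctr("hare",(.71,.17),.05,.02,.13); ctr("lot",(.72,.35),.05,.02,.14)
    m=((hsv[...,0]<15)&(hsv[...,1]>100)&(np.hypot(P[...,0]-.533,P[...,1]+.236)<.12)&(P[...,2]<.03)).astype(np.uint8)
    q=P[m>0][:,:2].astype(np.float32); print(n,"tray",cv2.minAreaRect(q))
    # ray-based centroid of soap tops/cap on known plane
    m=((hsv[...,1]<255)&(P[...,2]>.004)&(P[...,2]<.02)&(np.hypot(P[...,0]-.523,P[...,1]-.256)<.1)).astype(np.uint8)
    print(n,"dish",cv2.minAreaRect(P[m>0][:,:2].astype(np.float32)))
i=S["scene"]["img"][170:320,150:450,::-1]; cv2.imwrite("pics/crop.png",cv2.resize(i,None,fx=2.6,fy=2.6,interpolation=cv2.INTER_CUBIC))
```

```text
scene cap 594 mean [ 0.5623 -0.0116] circ 0.5601 -0.0128 r 0.0313 z 0.1046
scene sa 117 mean [0.4916 0.2661] circ 0.4897 0.2655 r 0.0138 z 0.0435
scene sb 124 mean [0.559  0.2485] circ 0.5578 0.2481 r 0.0135 z 0.0439
scene b1 93 mean [0.5226 0.1565] circ 0.5224 0.1563 r 0.0131 z 0.0389
scene tumb 336 mean [ 0.7352 -0.1728] circ 0.7351 -0.1721 r 0.0346 z 0.0848
scene hare 554 mean [0.7189 0.1732] circ 0.7128 0.1713 r 0.0222 z 0.0561
scene lot 962 mean [0.7261 0.3502] circ 0.7176 0.3535 r 0.0239 z 0.0815
scene tray ((0.5314471125602722, -0.23749318718910217), (0.13897736370563507, 0.13834331929683685), 13.556621551513672)
scene dish ((0.5207009315490723, 0.24567656219005585), (0.17695210874080658, 0.1752632111310959), 89.80725860595703)
top cap 586 mean [ 0.558  -0.0123] circ 0.5586 -0.0122 r 0.0305 z 0.1043
top sa 101 mean [0.4884 0.2666] circ 0.4885 0.2672 r 0.0132 z 0.0438
top sb 97 mean [0.5556 0.2491] circ 0.5563 0.2492 r 0.0131 z 0.0434
top b1 80 mean [0.5204 0.1571] circ 0.5203 0.1575 r 0.0129 z 0.0392
top tumb 204 mean [ 0.7345 -0.1721] circ 0.734 -0.171 r 0.0342 z 0.0847
top hare 349 mean [0.7037 0.1697] circ 0.7073 0.1712 r 0.0217 z 0.0711
top lot 540 mean [0.7063 0.3478] circ 0.7136 0.3538 r 0.024 z 0.0799
top tray ((0.5283403396606445, -0.23888160288333893), (0.1386318802833557, 0.14214970171451569), 13.631089210510254)
top dish ((0.5223920345306396, 0.25690507888793945), (0.19209598004817963, 0.1940048485994339), 10.02413272857666)
```

View pics/crop.png

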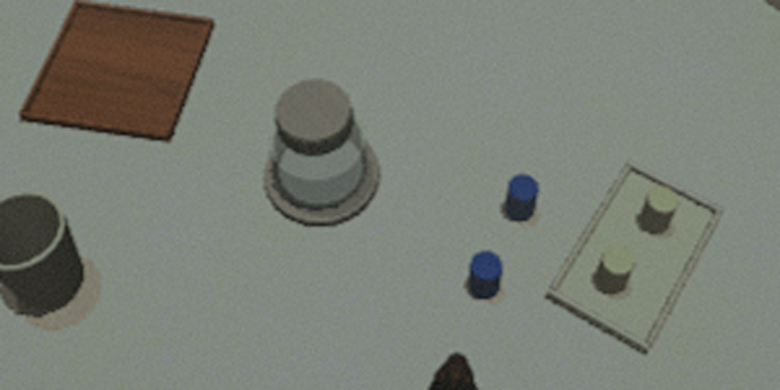

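The crop confirms the choices: jar cap top at (314,105), 140 mm tray at (118,70), cream sticks in the dish at (657,210) and (614,270), and blue ones outside the dish that I leave alone. Heights and radii agree with the sizes given: cap r 30.5 mm at z 0.104, soap r 13 mm at z 0.0435, tray 139 mm.

Now I move towards the cap.

Request:
{"method": "send_rows", "body": {"commands": "-26.5 -21.1 0 0 0 0 -1;-26.5 -21.1 0 0 0 0 -1;-26.5 -21.1 0 0 0 0 -1;-26.5 -21.1 0 0 0 0 -1;-26.5 -21.1 0 0 0 0 -1;-26.5 -21.1 0 0 0 0 -1;-26.5 -21.1 0 0 0 0 -1;-26.5 -21.1 0 0 0 0 -1;-26.5 -21.1 0 0 0 0 -1;-26.5 -21.1 0 0 0 0 -1;-26.5 -21.1 0 0 0 0 -1;-26.5 -21.1 0 0 0 0 -1", "squeeze": 60}}

```text
time_s: 1.15
eef_pos: [0.4169, 0.2173, 0.2312]
tool_rot: [-0.539, -3.095, 0.0]
force: [1.2, 0.3, 0.2]
width: 1.003
grasp_force: 0.0
```

Request:
{"method": "send_rows", "body": {"commands": "-26.5 -21.1 0 0 0 0 -1;-26.5 -21.1 0 0 0 0 -1;-26.5 -21.1 0 0 0 0 -1;-26.5 -21.1 0 0 0 0 -1;-26.5 -21.1 0 0 0 0 -1;-26.5 -21.1 0 0 0 0 -1;-26.5 -21.1 0 0 0 0 -1;-26.5 -21.1 0 0 0 0 -1"}}

```text
time_s: 1.82
eef_pos: [0.5594, -0.0132, 0.231]
tool_rot: [-0.539, -3.095, -0.0]
force: [-0.1, 0.0, 0.7]
width: 1.003
grasp_force: 0.0
```

Request:
{"method": "send_rows", "body": {"commands": "0 0 3 0 0 7.1 -1;0 0 3 0 0 7.1 -1;0 0 3 0 0 7.1 -1;0 0 3 0 0 7.1 -1;0 0 3 0 0 7.1 -1;0 0 3 0 0 7.1 -1;0 0 3 0 0 7.1 -1;0 0 3 0 0 7.1 -1;0 0 3 0 0 7.1 -1;0 0 3 0 0 7.1 -1;0 0 3 0 0 7.1 -1;0 0 3 0 0 7.1 -1"}}

```text
time_s: 2.82
eef_pos: [0.5587, -0.0116, 0.1948]
tool_rot: [-2.497, -1.906, 0.001]
force: [-0.3, 0.2, 0.6]
width: 0.998
grasp_force: 0.0
```

```bash
cat >> h.py <<'E'
def to(xyz):
    s=state(); r=cv2.Rodrigues(np.array(s["tool_rot"]))[0]
    print("t",s["time_s"],"pos",s["eef_pos"].round(4),"q",s["q"].round(2),"y ang",np.degrees(np.arctan2(r[1,1],r[0,1])).round(1),"z",r[:,2].round(3),"w",round(s["width"],3),"F",s["force"].round(1),"go mm tool",(r.T@(np.array(xyz)-s["eef_pos"])*1000).round(1))
E
python3 - <<'E'
from h import *
to((.559,-.0125,.077))
c=read_camera("wrist"); save(c,"w1"); P=pts(c)
k=(np.hypot(P[...,0]-.559,P[...,1]+.0125)<.05)&(P[...,2]>.097)&(P[...,2]<.115)
print(k.sum(),cv2.minEnclosingCircle(P[k][:,:2].astype(np.float32)),np.median(P[k],0))
E
```

```text
t 2.8167 pos [ 0.5587 -0.0116  0.1948] q [-0.11  0.04  1.65 -0.    1.45  0.15] y ang -15.3 z [-0.001  0.    -1.   ] w 0.998 F [-0.3  0.2  0.6] go mm tool [ -0.8   0.6 117.8]
4397 ((0.5601122975349426, -0.01158314198255539), 0.030854858458042145) [ 0.56020483 -0.01059393  0.10385789]
```

The wrist depth puts the cap centre within 1 mm of the tool axis, so I descend.

Request:
{"method": "send_rows", "body": {"commands": "0 0 25 0 0 0 -1;0 0 25 0 0 0 -1;0 0 25 0 0 0 -1;0 0 20 0 0 0 -1;0 0 13 0 0 0 -1;0 0 10 0 0 0 -1;0 0 0 0 0 0 -1;0 0 0 0 0 0 0.6;0 0 0 0 0 0 0.6;0 0 0 0 0 0 0.6;0 0 0 0 0 0 0.6;0 0 0 0 0 0 0.6", "squeeze": 60}}

```text
time_s: 3.87
eef_pos: [0.5603, -0.0118, 0.0795]
tool_rot: [2.49, 1.912, 0.003]
force: [-2.0, -0.1, 6.6]
width: 0.696
grasp_force: 63.7
```

Request:
{"method": "send_rows", "body": {"commands": "0 0 -0.2 0 0 -5 0.6;0 0 -0.2 0 0 -7 0.6;0 0 -0.3 0 0 -7 0.6;0 0 -0.3 0 0 -7 0.6;0 0 -0.3 0 0 -7 0.6;0 0 -0.3 0 0 -7 0.6;0 0 -0.3 0 0 -7 0.6;0 0 -0.3 0 0 -7 0.6;0 0 -0.3 0 0 -7 0.6;0 0 -0.3 0 0 -7 0.6;0 0 -0.3 0 0 -7 0.6;0 0 -0.3 0 0 -7 0.6"}}

```text
time_s: 4.87
eef_pos: [0.56, -0.0117, 0.0821]
tool_rot: [0.615, 3.078, 0.0]
force: [0.6, -1.2, 0.1]
width: 0.694
grasp_force: 64.4
```

Run:
```python
from h import *
to((.5595,-.012,.08)); print(state()["ft_torque"])
```

```text
t 4.8667 pos [ 0.56   -0.0117  0.0821] q [-0.11  0.14  1.76  0.    1.24 -1.29] y ang 67.4 z [ 0.002 -0.    -1.   ] w 0.694 F [ 0.6 -1.2  0.1] go mm tool [ 0.3 -0.4  2.1]
[ 0.02935501 -0.03060059  0.01916573]
```

Request:
{"method": "send_rows", "body": {"commands": "0 0 0 0 0 0 -1;0 0 0 0 0 0 -1;0 0 0 0 0 0 -1;0 0 0 0 0 7 -1;0 0 0 0 0 7 -1;0 0 0 0 0 7 -1;0 0 0 0 0 7 -1;0 0 0 0 0 7 -1;0 0 0 0 0 7 -1;0 0 0 0 0 7 -1;0 0 0 0 0 7 -1;0 0 0 0 0 7 -1"}}

```text
time_s: 5.87
eef_pos: [0.559, -0.0116, 0.0808]
tool_rot: [2.152, 2.288, 0.0]
force: [-0.2, 0.5, -0.0]
width: 1.002
grasp_force: 0.0
```

Request:
{"method": "send_rows", "body": {"commands": "0 0 0 0 0 7 -1;0 0 0 0 0 7 -1;0 0 0 0 0 7 -1;0 0 0 0 0 7 -1;0 0 0 0 0 0 -1;0 0 0 0 0 0 0.6;0 0 0 0 0 0 0.6;0 0 0 0 0 0 0.6;0 0 0 0 0 0 0.6"}}

```text
time_s: 6.62
eef_pos: [0.5596, -0.0118, 0.0816]
tool_rot: [2.632, 1.714, 0.002]
force: [-0.8, -0.6, 5.5]
width: 0.695
grasp_force: 63.7
```

Request:
{"method": "send_rows", "body": {"commands": "0 0 -0.2 0 0 -5 0.6;0 0 -0.3 0 0 -7 0.6;0 0 -0.3 0 0 -7 0.6;0 0 -0.3 0 0 -7 0.6;0 0 -0.3 0 0 -7 0.6;0 0 -0.3 0 0 -7 0.6;0 0 -0.3 0 0 -7 0.6;0 0 -0.3 0 0 -7 0.6;0 0 -0.3 0 0 -7 0.6;0 0 -0.3 0 0 -7 0.6;0 0 -0.3 0 0 -7 0.6;0 0 -0.3 0 0 -7 0.6"}}

```text
time_s: 7.62
eef_pos: [0.559, -0.0118, 0.0841]
tool_rot: [0.853, 3.023, -0.0]
force: [1.1, -1.4, -1.2]
width: 0.694
grasp_force: 64.5
```

Run:
```python
from h import *
to((.5595,-.012,.08)); 
c=read_camera("scene");P=pts(c)
k=(np.hypot(P[...,0]-.559,P[...,1]+.0125)<.03)&(P[...,2]>.09)&(P[...,2]<.12); print(k.sum(),np.median(P[k],0))
```

```text
t 7.6167 pos [ 0.559  -0.0118  0.0841] q [-0.11  0.14  1.75 -0.    1.25 -1.13] y ang 58.5 z [ 0. -0. -1.] w 0.694 F [ 1.1 -1.4 -1.2] go mm tool [-0.5  0.1  4.1]
290 [ 0.57229817 -0.02008892  0.1094337 ]
```

Request:
{"method": "send_rows", "body": {"commands": "0 0 0 0 0 0 -1;0 0 0 0 0 0 -1;0 0 -1 0 0 0 -1;0 0 -1 0 0 7 -1;0 0 0 0 0 7 -1;0 0 0 0 0 7 -1;0 0 0 0 0 7 -1;0 0 0 0 0 7 -1;0 0 0 0 0 7 -1;0 0 0 0 0 7 -1;0 0 0 0 0 7 -1;0 0 0 0 0 7 -1"}}

```text
time_s: 8.67
eef_pos: [0.5589, -0.0115, 0.0862]
tool_rot: [-2.324, -2.114, 0.0]
force: [0.7, 0.6, 0.3]
width: 1.0
grasp_force: 0.0
```

Request:
{"method": "send_rows", "body": {"commands": "0 0 0 0 0 7 -1;0 0 0 0 0 7 -1;0 0 0 0 0 7 -1;0 0 0 0 0 7 -1;0 0 0 0 0 0 -1;0 0 0 0 0 0 0.6;0 0 0 0 0 0 0.6;0 0 0 0 0 0 0.6;0 0 0 0 0 0 0.6"}}

```text
time_s: 9.42
eef_pos: [0.5597, -0.0118, 0.0869]
tool_rot: [2.758, 1.502, 0.002]
force: [1.9, -1.2, 1.9]
width: 0.693
grasp_force: 64.2
```

Request:
{"method": "send_rows", "body": {"commands": "0 0 -0.2 0 0 -5 0.6;0 0 -0.3 0 0 -7 0.6;0 0 -0.3 0 0 -7 0.6;0 0 -0.3 0 0 -7 0.6;0 0 -0.3 0 0 -7 0.6;0 0 -0.3 0 0 -7 0.6;0 0 -0.3 0 0 -7 0.6;0 0 -0.3 0 0 -7 0.6;0 0 -0.3 0 0 -7 0.6;0 0 -0.3 0 0 -7 0.6;0 0 -0.3 0 0 -7 0.6;0 0 -0.3 0 0 -7 0.6"}}

```text
time_s: 10.42
eef_pos: [0.5595, -0.0118, 0.0903]
tool_rot: [1.088, 2.946, 0.0]
force: [2.1, -1.8, 3.2]
width: 0.696
grasp_force: 64.3
```

Request:
{"method": "send_rows", "body": {"commands": "0 0 0 0 0 -7 0.6;0 0 0 0 0 -7 0.6;0 0 0 0 0 -7 0.6;0 0 0 0 0 0 0.6"}}

```text
time_s: 10.75
eef_pos: [0.5599, -0.0117, 0.091]
tool_rot: [0.529, 3.094, 0.0]
force: [-0.2, -0.1, 6.7]
width: 0.695
grasp_force: 64.7
```

Run:
```python
from h import *
to((.5595,-.012,.08)); 
c=read_camera("scene");P=pts(c)
k=(np.hypot(P[...,0]-.559,P[...,1]+.0125)<.03)&(P[...,2]>.09)&(P[...,2]<.12); print(k.sum(),np.median(P[k],0))
```

```text
t 10.75 pos [ 0.5599 -0.0117  0.091 ] q [-0.11  0.13  1.75  0.    1.26 -1.34] y ang 70.6 z [ 0.002 -0.    -1.   ] w 0.695 F [-0.2 -0.1  6.7] go mm tool [ 0.3 -0.5 11. ]
347 [ 0.56902998 -0.01768751  0.11350498]
```

Request:
{"method": "send_rows", "body": {"commands": "0 0 -2 0 0 0 0.6;0 0 -3 0 0 0 0.6;0 0 -5 0 0 0 0.6;0 0 -10 0 0 0 0.6;0 0 -10 0 0 0 0.6;0 0 -15 0 0 0 0.6;0 0 -20 0 0 0 0.6;0 0 0 0 0 0 0.6"}}

```text
time_s: 11.47
eef_pos: [0.5614, -0.0117, 0.1601]
tool_rot: [0.543, 3.088, 0.001]
force: [0.7, -0.3, 0.5]
width: 0.692
grasp_force: 65.3
```

Run:
```python
from h import *
to((.530,-.238,.156)); to((.530,-.238,.007))
c=read_camera("scene");save(c,"lift");P=pts(c)
k=(np.hypot(P[...,0]-.559,P[...,1]+.0125)<.04)&(P[...,2]>.14)&(P[...,2]<.19); print(k.sum(),np.percentile(P[k][:,2],[10,50,90]))
```

```text
t 11.4667 pos [ 0.5614 -0.0117  0.1601] q [-0.11  0.06  1.69  0.    1.38 -1.34] y ang 70.1 z [ 0.007 -0.001 -1.   ] w 0.692 F [ 0.7 -0.3  0.5] go mm tool [ -47.7 -223.4    4. ]
t 11.4667 pos [ 0.5614 -0.0117  0.1601] q [-0.11  0.06  1.69  0.    1.38 -1.34] y ang 70.1 z [ 0.007 -0.001 -1.   ] w 0.692 F [ 0.7 -0.3  0.5] go mm tool [ -46.7 -223.7  153. ]
603 [0.16853101 0.18214306 0.18395946]
```

View pics/lift.png

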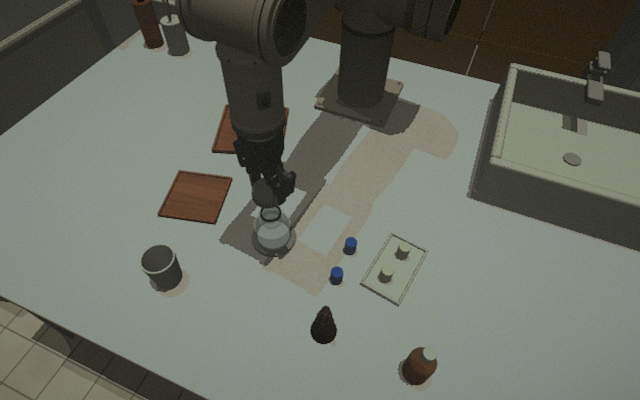

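The cap is held free above the jar at (268,192), and the jar mouth is open at (271,213). Next I carry it to the tray.

Request:
{"method": "send_rows", "body": {"commands": "-6 -28 0 0 0 0 0.6;-6 -28 0 0 0 0 0.6;-6 -28 0 0 0 0 0.6;-6 -28 0 0 0 0 0.6;-6 -28 0 0 0 0 0.6;-6 -28 0 0 0 0 0.6;-6 -28 0 0 0 0 0.6;-5 -27.5 0 0 0 0 0.6;0 0 20 0 0 0 0.6;0 0 25 0 0 0 0.6;0 0 25 0 0 0 0.6;0 0 0 0 0 0 0.6"}}

```text
time_s: 12.52
eef_pos: [0.5226, -0.2357, 0.078]
tool_rot: [-0.544, -3.084, -0.006]
force: [-2.2, 0.6, -2.0]
width: 0.696
grasp_force: 65.2
```

Request:
{"method": "send_rows", "body": {"commands": "0 0 25 0 0 0 0.6;0 0 20 0 0 0 0.6;0 0 15 0 0 0 0.6;0 0 10 0 0 0 0.6;0 0 4 0 0 0 0.6;0 0 0 0 0 0 0.6;0 0 0 0 0 0 0.6"}}

```text
time_s: 13.1
eef_pos: [0.5275, -0.238, 0.0117]
tool_rot: [0.544, 3.093, -0.001]
force: [0.3, 0.0, -1.1]
width: 0.695
grasp_force: 65.2
```

Run:
```python
from h import *
to((.530,-.238,.005))
```

```text
t 13.1 pos [ 0.5275 -0.238   0.0117] q [-0.51  0.29  1.73 -0.    1.12 -1.74] y ang 70.1 z [ 0.001 -0.001 -1.   ] w 0.695 F [ 0.3  0.  -1.1] go mm tool [-2.4  0.8  6.7]
```

Request:
{"method": "send_rows", "body": {"commands": "0 0 1.5 0 0 0 0.6;0 0 1.5 0 0 0 0.6;0 0 1 0 0 0 0.6;0 0 1 0 0 0 0.6;0 0 0 0 0 0 0.6"}}

```text
time_s: 13.52
eef_pos: [0.5275, -0.2381, 0.007]
tool_rot: [0.544, 3.093, -0.001]
force: [-2.7, 1.1, 8.1]
width: 0.692
grasp_force: 66.0
```

Run:
```python
from h import *
to((.530,-.238,.005))
c=read_camera("scene");P=pts(c)
k=(np.hypot(P[...,0]-.53,P[...,1]+.238)<.03)&(P[...,2]>.02)&(P[...,2]<.045); print(k.sum(),np.percentile(P[k][:,2],[10,50,90]))
```

```text
t 13.5167 pos [ 0.5275 -0.2381  0.007 ] q [-0.51  0.29  1.73  0.    1.11 -1.74] y ang 70.0 z [ 0.001 -0.001 -1.   ] w 0.692 F [-2.7  1.1  8.1] go mm tool [-2.3  0.9  2. ]
209 [0.02511166 0.02922017 0.03140369]
```

Request:
{"method": "send_rows", "body": {"commands": "0 0 0 0 0 0 -0.75;0 0 0 0 0 0 -0.75;0 0 0 0 0 0 -0.75;0 0 -5 0 0 0 -0.75;0 0 -15 0 0 0 -0.75;0 0 -35 0 0 0 -0.75;0 0 -40 0 0 0 -0.75;0 0 -40 0 0 0 -0.75;0 0 -40 0 0 0 -0.75;0 0 0 0 0 0 -0.75"}}

```text
time_s: 14.4
eef_pos: [0.5312, -0.2401, 0.1916]
tool_rot: [0.542, 3.08, -0.008]
force: [0.7, -0.7, 2.0]
width: 0.877
grasp_force: 0.0
```

Run:
```python
from h import *
to((.489,.2665,.18))
c=read_camera("scene");save(c,"placed");P=pts(c)
k=(np.hypot(P[...,0]-.53,P[...,1]+.238)<.06)&(P[...,2]>.02)&(P[...,2]<.045); print(k.sum(),cv2.minEnclosingCircle(P[k][:,:2].astype(np.float32)),np.percentile(P[k][:,2],[10,50,90]))
cv2.imwrite("pics/placed.png",cv2.resize(c["img"][120:300,120:330,::-1],None,fx=2.5,fy=2.5))
# jar mouth: seal ring points
k=(np.hypot(P[...,0]-.5595,P[...,1]+.012)<.04)&(P[...,2]>.094)&(P[...,2]<.108); print(k.sum(),cv2.minEnclosingCircle(P[k][:,:2].astype(np.float32)),np.median(P[k][:,2]))
```

```text
t 14.4 pos [ 0.5312 -0.2401  0.1916] q [-0.51  0.09  1.6  -0.    1.43 -1.74] y ang 70.0 z [ 0.013 -0.007 -1.   ] w 0.877 F [ 0.7 -0.7  2. ] go mm tool [212.7 461.8   7.4]
447 ((0.52884840965271, -0.23900188505649567), 0.03124501183629036) [0.02548634 0.02936436 0.03098452]
217 ((0.5604172945022583, -0.012782849371433258), 0.026494355872273445) 0.10015481493189293
```

View pics/placed.png

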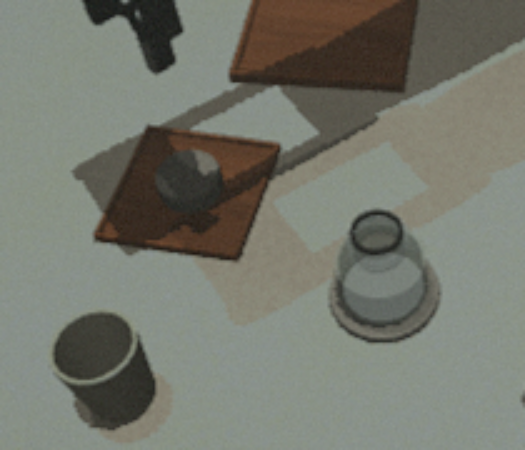

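The cap sits open side down near the middle of the tray (crop 190,180). The jar is open with its ring at (377,230). Next is soap_a.

Request:
{"method": "send_rows", "body": {"commands": "13.3 28.9 0 0 0 0 -0.4;13.3 28.9 0 0 0 0 -0.4;13.3 28.9 0 0 0 0 -0.4;13.3 28.9 0 0 0 0 -0.4;13.3 28.9 0 0 0 0 -0.4;13.3 28.9 0 0 0 0 -0.4;13.3 28.9 0 0 0 0 -0.4;13.3 28.9 0 0 0 0 -0.4;13.3 28.9 0 0 0 0 -0.4;13.3 28.9 0 0 0 0 -0.4;13.3 28.9 0 0 0 0 -0.4;13.3 28.9 0 0 0 0 -0.4"}}

```text
time_s: 15.45
eef_pos: [0.4942, 0.1441, 0.1798]
tool_rot: [-0.544, -3.093, 0.001]
force: [0.6, -0.8, -0.5]
width: 0.701
grasp_force: 0.0
```

Request:
{"method": "send_rows", "body": {"commands": "13.3 28.9 0 0 0 0 -0.4;13.3 28.9 0 0 0 0 -0.4;13.3 28.9 0 0 0 0 -0.4;13 28 0 0 0 0 -0.4;0 0 10 0 0 -5 -0.4;0 0 25 0 0 0 -0.4;0 0 15 0 0 0 -0.4;0 0 0 0 0 0 -0.4"}}

```text
time_s: 16.12
eef_pos: [0.4814, 0.2675, 0.1256]
tool_rot: [-0.407, -3.108, 0.007]
force: [-0.5, -1.1, -1.2]
width: 0.697
grasp_force: 0.0
```

```bash
cat > ws.py <<'E'
from h import *
import sys
x,y=map(float,sys.argv[1:3])
c=read_camera("wrist");P=pts(c)
k=(np.hypot(P[...,0]-x,P[...,1]-y)<.03)&(P[...,2]>.036)&(P[...,2]<.052); q=P[k]
print(k.sum(),cv2.minEnclosingCircle(q[:,:2].astype(np.float32)),np.median(q,0).round(4))
to((x,y,.021))
E
python3 ws.py .489 .2665
```

```text
865 ((0.48926055431365967, 0.2671912908554077), 0.012997048906981945) [0.4883 0.2673 0.043 ]
t 16.1667 pos [0.4824 0.2678 0.1278] q [ 0.41  0.08  1.74 -0.    1.33 -0.9 ] y ang 75.1 z [-0.005 -0.002 -1.   ] w 0.701 F [0.6 0.4 0.8] go mm tool [ -7.2   0.8 106.7]
```

Request:
{"method": "send_rows", "body": {"commands": "-5 0 20 0 0 0 -0.4;0 0 25 0 0 0 -0.4;0 0 25 0 0 0 -0.4;0 0 15 0 0 0 -0.4;0 0 0 0 0 0 -0.4;0 0 0 0 0 0 -0.4;0 0 0 0 0 0 -0.4", "squeeze": 25}}

```text
time_s: 16.75
eef_pos: [0.4907, 0.2677, 0.0477]
tool_rot: [0.409, 3.113, 0.002]
force: [-0.0, 0.4, -0.3]
width: 0.698
grasp_force: 0.0
```

```bash
python3 -c "
from h import *
to((.489,.267,.021))"
```

```text
t 16.75 pos [0.4907 0.2677 0.0477] q [ 0.41  0.18  1.78 -0.    1.18 -0.9 ] y ang 75.0 z [ 0.002  0.001 -1.   ] w 0.698 F [-0.   0.4 -0.3] go mm tool [ 1.6 -1.2 26.7]
```

Request:
{"method": "send_rows", "body": {"commands": "1.5 -1 12 0 0 0 -0.4;0 0 9 0 0 0 -0.4;0 0 4 0 0 0 -0.4;0 0 0 0 0 0 -0.4;0 0 0 0 0 0 0.8;0 0 0 0 0 0 0.8;0 0 0 0 0 0 0.8;0 0 0 0 0 0 0.8;0 0 0 0 0 0 0.8;0 0 0 0 0 0 0.8"}}

```text
time_s: 17.58
eef_pos: [0.4882, 0.2669, 0.0212]
tool_rot: [0.409, 3.114, 0.001]
force: [0.4, -0.2, 2.6]
width: 0.292
grasp_force: 24.8
```

Request:
{"method": "send_rows", "body": {"commands": "0 0 -5 0 0 0 0.8;0 0 -10 0 0 0 0.8;0 0 -25 0 0 0 0.8;0 0 -35 0 0 0 0.8;0 0 -35 0 0 0 0.8;0 0 -35 0 0 0 0.8;0 0 0 0 0 0 0.8;0 0 0 0 0 0 0.8"}}

```text
time_s: 18.25
eef_pos: [0.4899, 0.2676, 0.1701]
tool_rot: [0.408, 3.109, 0.006]
force: [-0.9, 0.1, -1.0]
width: 0.288
grasp_force: 24.6
```

```bash
python3 -c "
from h import *
to((.560,-.0125,.168))
c=read_camera('scene');save(c,'s1');P=pts(c)
s=state()['eef_pos']
k=(np.hypot(P[...,0]-s[0],P[...,1]-s[1])<.04)&(P[...,2]>.1)&(P[...,2]<.22)
hsv=cv2.cvtColor(c['img'],cv2.COLOR_RGB2HSV)
m=k&(c['img'].min(2)>90); print(m.sum(),np.percentile(P[m],[2,50,98],axis=0).round(3))
v,u=np.argwhere(k).mean(0).astype(int);print(u,v)
cv2.imwrite('pics/s1.png',cv2.resize(c['img'][max(v-70,0):v+70,max(u-90,0):u+90,::-1],None,fx=3,fy=3))
"
```

```text
t 18.25 pos [0.4899 0.2676 0.1701] q [ 0.41  0.05  1.69  0.    1.4  -0.9 ] y ang 75.0 z [ 0.007  0.003 -1.   ] w 0.288 F [-0.9  0.1 -1. ] go mm tool [-140.1 -252.5    1.7]
15 [[0.484 0.239 0.156]
 [0.491 0.246 0.181]
 [0.501 0.26  0.211]]
418 207
```

View pics/s1.png

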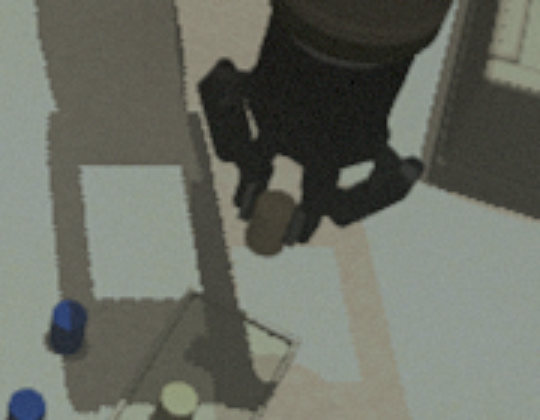

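soap_a is held upright (crop 272,222), protruding below the fingertips. I carry it over the jar.

Request:
{"method": "send_rows", "body": {"commands": "-14 -25 0 0 0 0 0.8;-14 -25 0 0 0 0 0.8;-14 -25 0 0 0 0 0.8;-14 -25 0 0 0 0 0.8;-14 -25 0 0 0 0 0.8;-14 -25 0 0 0 0 0.8;-14 -25 0 0 0 0 0.8;-14 -25 0 0 0 0 0.8;-14 -25 0 0 0 0 0.8;-14 -25 0 0 0 0 0.8;0 -2 0 0 0 0 0.8;0 0 0 0 0 0 0.8"}}

```text
time_s: 19.3
eef_pos: [0.5569, -0.0143, 0.1639]
tool_rot: [-0.413, -3.111, 0.0]
force: [0.6, 0.8, 0.2]
width: 0.295
grasp_force: 24.7
```

Request:
{"method": "send_rows", "body": {"commands": "0 0 10 0 0 0 0.8;0 0 10 0 0 0 0.8;0 0 10 0 0 0 0.8;0 0 5 0 0 0 0.8;0 0 0 0 0 0 0.8;0 0 0 0 0 0 0.8"}}

```text
time_s: 19.8
eef_pos: [0.5574, -0.0122, 0.1299]
tool_rot: [-0.407, -3.113, 0.0]
force: [0.4, 0.0, -0.2]
width: 0.291
grasp_force: 24.7
```

```bash
python3 -c "
from h import *
to((.560,-.0125,.107))
c=read_camera('wrist');save(c,'w2')
c=read_camera('scene');cv2.imwrite('pics/s2.png',cv2.resize(c['img'][140:280,190:370,::-1],None,fx=3,fy=3))
"
```

```text
t 19.8 pos [ 0.5574 -0.0122  0.1299] q [-0.11  0.09  1.72  0.    1.33 -1.42] y ang 75.1 z [-0.002  0.    -1.   ] w 0.291 F [ 0.4  0.  -0.2] go mm tool [-2.7  0.4 22.9]
```

View pics/s2.png

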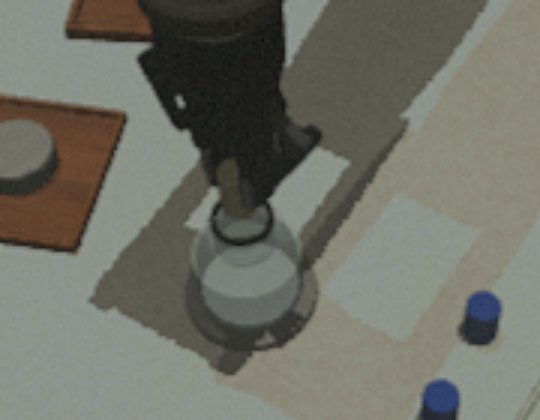

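The stick hangs right over the seal ring (crop 240,212). I correct 2 mm and lower it in.

Request:
{"method": "send_rows", "body": {"commands": "-2 0.5 4 0 0 0 0.8;0 0 6 0 0 0 0.8;0 0 6 0 0 0 0.8;0 0 6 0 0 0 0.8;0 0 0 0 0 0 0.8;0 0 0 0 0 0 0.8"}}

```text
time_s: 20.4
eef_pos: [0.5594, -0.0129, 0.1078]
tool_rot: [-0.409, -3.113, 0.0]
force: [0.4, -0.1, 0.6]
width: 0.295
grasp_force: 24.7
```

```bash
python3 -c "
from h import *
to((.560,-.0125,.107))"
```

```text
t 20.4 pos [ 0.5594 -0.0129  0.1078] q [-0.11  0.12  1.73 -0.    1.29 -1.42] y ang 75.0 z [-0.002  0.    -1.   ] w 0.295 F [ 0.4 -0.1  0.6] go mm tool [-0.5  0.5  0.8]
```

Request:
{"method": "send_rows", "body": {"commands": "0 0 0 0 0 0 -0.4;0 0 0 0 0 0 -0.4;0 0 0 0 0 0 -0.4;0 0 0 0 0 0 -0.4;0 0 -20 0 0 0 -0.4;0 0 -35 0 0 0 -0.4;0 0 0 0 0 0 -0.4;0 0 0 0 0 0 -0.4"}}

```text
time_s: 21.07
eef_pos: [0.5622, -0.0131, 0.1669]
tool_rot: [0.408, 3.109, 0.0]
force: [-0.1, 0.3, 0.2]
width: 0.704
grasp_force: 0.0
```

```bash
python3 -c "
from h import *
to((.5565,.249,.16))
c=read_camera('scene');cv2.imwrite('pics/s3.png',cv2.resize(c['img'][140:280,190:370,::-1],None,fx=3,fy=3))
"
```

```text
t 21.0667 pos [ 0.5622 -0.0131  0.1669] q [-0.11  0.06  1.68 -0.    1.39 -1.42] y ang 75.0 z [ 0.006 -0.001 -1.   ] w 0.704 F [-0.1  0.3  0.2] go mm tool [ 73.1 251.8   6.7]
```

View pics/s3.png

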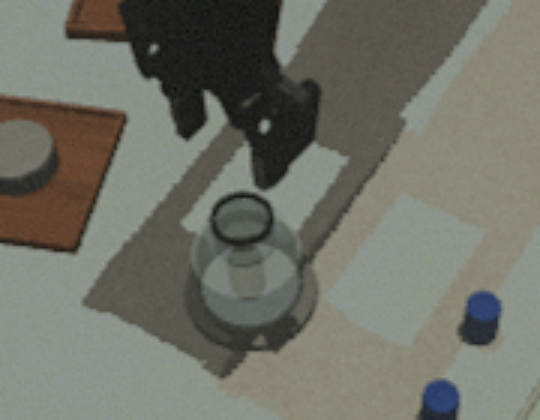

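soap_a stands inside the jar (crop 247,268). Next is soap_b.

Request:
{"method": "send_rows", "body": {"commands": "7.5 25.5 0 0 0 0 -0.4;7.5 25.5 0 0 0 0 -0.4;7.5 25.5 0 0 0 0 -0.4;7.5 25.5 0 0 0 0 -0.4;7.5 25.5 0 0 0 0 -0.4;7.5 25.5 0 0 0 0 -0.4;7.5 25.5 0 0 0 0 -0.4;7.5 25.5 0 0 0 0 -0.4;7 24 0 0 0 0 -0.4;6 24 0 0 0 0 -0.4;0 0 20 0 0 0 -0.4;0 0 20 0 0 0 -0.4"}}

```text
time_s: 22.12
eef_pos: [0.5547, 0.2513, 0.1233]
tool_rot: [0.405, 3.114, 0.001]
force: [0.1, -0.8, 0.3]
width: 0.699
grasp_force: 0.0
```

Request:
{"method": "send_rows", "body": {"commands": "0 0 0 0 0 0 -0.4;0 0 0 0 0 0 -0.4"}}

```text
time_s: 22.28
eef_pos: [0.5525, 0.2488, 0.121]
tool_rot: [-0.408, -3.11, 0.004]
force: [-0.2, -0.4, 0.3]
width: 0.702
grasp_force: 0.0
```

```bash
python3 ws.py .5565 .249
```

```text
904 ((0.5570146441459656, 0.24924051761627197), 0.01295793242752552) [0.5559 0.2494 0.043 ]
t 22.3333 pos [0.5538 0.249  0.1229] q [ 0.34  0.23  1.58 -0.    1.34 -0.97] y ang 75.0 z [-0.002 -0.001 -1.   ] w 0.701 F [0.2 0.7 1.1] go mm tool [ -2.8   0.9 101.9]
```

Request:
{"method": "send_rows", "body": {"commands": "-3 1 20 0 0 0 -0.4;0 0 25 0 0 0 -0.4;0 0 25 0 0 0 -0.4;0 0 10 0 0 0 -0.4;0 0 0 0 0 0 -0.4;0 0 0 0 0 0 -0.4"}}

```text
time_s: 22.83
eef_pos: [0.558, 0.2494, 0.0445]
tool_rot: [0.41, 3.115, 0.0]
force: [-0.6, 0.3, 0.4]
width: 0.702
grasp_force: 0.0
```

```bash
python3 -c "
from h import *
to((.5565,.249,.021))"
```

```text
t 22.8333 pos [0.558  0.2494 0.0445] q [ 0.34  0.32  1.62 -0.    1.2  -0.97] y ang 75.0 z [ 0.  0. -1.] w 0.702 F [-0.6  0.3  0.4] go mm tool [ 1.4 -0.8 23.5]
```

Request:
{"method": "send_rows", "body": {"commands": "1 -0.5 11 0 0 0 -0.4;0 0 8 0 0 0 -0.4;0 0 4 0 0 0 -0.4;0 0 0 0 0 0 -0.4;0 0 0 0 0 0 0.8;0 0 0 0 0 0 0.8;0 0 0 0 0 0 0.8;0 0 0 0 0 0 0.8;0 0 0 0 0 0 0.8;0 0 0 0 0 0 0.8"}}

```text
time_s: 23.67
eef_pos: [0.5571, 0.2495, 0.0213]
tool_rot: [0.409, 3.114, 0.001]
force: [-1.1, 0.4, 3.3]
width: 0.289
grasp_force: 24.8
```

Request:
{"method": "send_rows", "body": {"commands": "0 0 -5 0 0 0 0.8;0 0 -10 0 0 0 0.8;0 0 -25 0 0 0 0.8;0 0 -35 0 0 0 0.8;0 0 -35 0 0 0 0.8;0 0 -35 0 0 0 0.8;0 0 0 0 0 0 0.8;0 0 0 0 0 0 0.8"}}

```text
time_s: 24.33
eef_pos: [0.5588, 0.2502, 0.1703]
tool_rot: [0.408, 3.108, 0.005]
force: [-0.2, 0.4, -1.2]
width: 0.292
grasp_force: 24.6
```

```bash
python3 -c "
from h import *
to((.560,-.0125,.168))"
```

```text
t 24.3333 pos [0.5588 0.2502 0.1703] q [ 0.34  0.19  1.53  0.    1.41 -0.97] y ang 75.0 z [ 0.007  0.002 -1.   ] w 0.292 F [-0.2  0.4 -1.2] go mm tool [ -69.  -253.5    1.7]
```

Request:
{"method": "send_rows", "body": {"commands": "-7 -25 0 0 0 0 0.8;-7 -25 0 0 0 0 0.8;-7 -25 0 0 0 0 0.8;-7 -25 0 0 0 0 0.8;-7 -25 0 0 0 0 0.8;-7 -25 0 0 0 0 0.8;-7 -25 0 0 0 0 0.8;-7 -25 0 0 0 0 0.8;-7 -25 0 0 0 0 0.8;-6 -25 0 0 0 0 0.8;0 -3 0 0 0 0 0.8;0 0 0 0 0 0 0.8"}}

```text
time_s: 25.33
eef_pos: [0.5569, -0.0142, 0.1645]
tool_rot: [-0.413, -3.112, 0.0]
force: [0.0, 0.3, 0.1]
width: 0.294
grasp_force: 24.7
```

Request:
{"method": "send_rows", "body": {"commands": "0 0 10 0 0 0 0.8;0 0 10 0 0 0 0.8;0 0 10 0 0 0 0.8;0 0 5 0 0 0 0.8;0 0 0 0 0 0 0.8;0 0 0 0 0 0 0.8"}}

```text
time_s: 25.83
eef_pos: [0.5574, -0.0123, 0.1298]
tool_rot: [-0.407, -3.113, 0.0]
force: [0.7, -0.3, 0.3]
width: 0.293
grasp_force: 24.7
```

```bash
python3 -c "
from h import *
to((.560,-.0125,.107))"
```

```text
t 25.8333 pos [ 0.5574 -0.0123  0.1298] q [-0.11  0.09  1.72  0.    1.33 -1.42] y ang 75.1 z [-0.002  0.    -1.   ] w 0.293 F [ 0.7 -0.3  0.3] go mm tool [-2.6  0.5 22.7]
```

Request:
{"method": "send_rows", "body": {"commands": "-2 0.5 4 0 0 0 0.8;0 0 6 0 0 0 0.8;0 0 6 0 0 0 0.8;0 0 6 0 0 0 0.8;0 0 0 0 0 0 0.8;0 0 0 0 0 0 0.8"}}

```text
time_s: 26.33
eef_pos: [0.5594, -0.0129, 0.1079]
tool_rot: [-0.409, -3.113, 0.0]
force: [-0.5, -0.6, -0.2]
width: 0.29
grasp_force: 24.7
```

Request:
{"method": "send_rows", "body": {"commands": "0 0 0 0 0 0 -0.4;0 0 0 0 0 0 -0.4;0 0 0 0 0 0 -0.4;0 0 0 0 0 0 -0.4;0 0 -20 0 0 0 -0.4;0 0 -40 0 0 0 -0.4;0 0 -40 0 0 0 -0.4;0 0 -20 0 0 0 -0.4;0 0 0 0 0 0 -0.4;0 0 0 0 0 0 -0.4;0 0 0 0 0 0 -0.4"}}

```text
time_s: 27.25
eef_pos: [0.5596, -0.0129, 0.2278]
tool_rot: [-0.409, -3.114, 0.0]
force: [-0.2, 0.8, 0.6]
width: 0.698
grasp_force: 0.0
```

```bash
python3 -c "
from h import *
to((.560,-.0125,.168))
c=read_camera('scene');cv2.imwrite('pics/s4.png',cv2.resize(c['img'][120:390,130:450,::-1],None,fx=2.2,fy=2.2,interpolation=cv2.INTER_CUBIC))
P=pts(c)
for nm,xy,r,lo,hi in [('tumb',(.735,-.172),.05,.078,.095),('hare',(.71,.17),.05,.02,.13),('lot',(.72,.35),.05,.02,.14),('cap',(.53,-.238),.06,.02,.045)]:
    k=(np.hypot(P[...,0]-xy[0],P[...,1]-xy[1])<r)&(P[...,2]>lo)&(P[...,2]<hi);print(nm,k.sum(),cv2.minEnclosingCircle(P[k][:,:2].astype(np.float32)))
"
```

```text
t 27.25 pos [ 0.5596 -0.0129  0.2278] q [-0.11  0.02  1.61 -0.    1.51 -1.42] y ang 75.0 z [-0.001  0.    -1.   ] w 0.698 F [-0.2  0.8  0.6] go mm tool [-0.3  0.5 59.8]
tumb 335 ((0.735977292060852, -0.17218120396137238), 0.034354180097579956)
hare 546 ((0.7117034792900085, 0.17128552496433258), 0.022140977904200554)
lot 961 ((0.7176632285118103, 0.35338079929351807), 0.023872338235378265)
cap 444 ((0.5281413197517395, -0.2388070523738861), 0.03143981471657753)
```

View pics/s4.png

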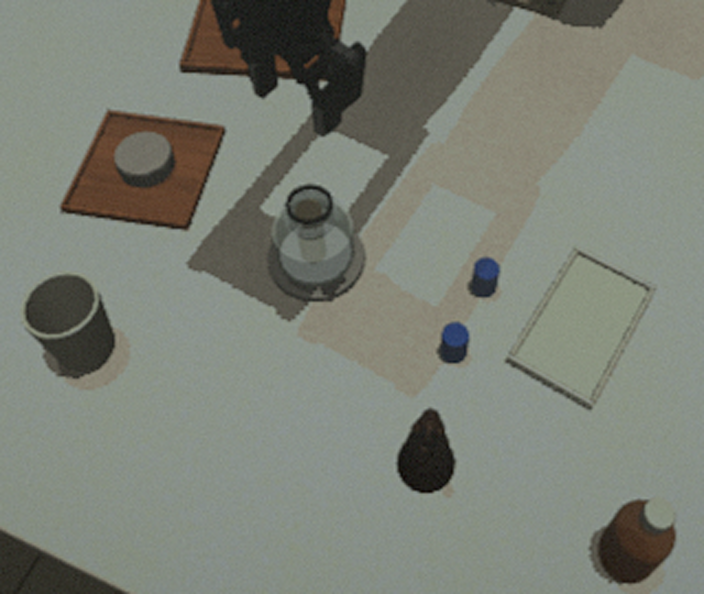

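Both sticks are in the jar, stacked (picture 311,215), with the upper one below the lip. The dish is empty, the cap is in the tray at (144,158), and the tumbler, hare and lotion have not moved. I hand the job in.

```bash
python3 -c "
from cell import *
print(finish_job())"
```

```text
the job is handed in; nothing more can be done
None
```

The job is handed in at about 27 s: the cap came off in three counter-clockwise twists and lies open side down in the 140 mm tray, both soap sticks are stacked inside the open jar, and the tumbler, hare and lotion are where they were; the judge gave no verdict back.

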